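Bring the workshop's dust branch into service at half suction

TASK

Put the dust extraction branch into service: stand the orange relay fully home in the pocket of the grey socket box, let go of it, and swing the red locking lever shut over it. Then slide the yellow-tabbed shutter of the aluminium dust gate to half open (tab at the green mark) against its spring, and finish while the gripper is still holding it there: let go and it springs shut. Leave everything else on the bench where it is.

Things in the scene. Friction and masses are not known exactly. Their poses are not given: they have to be found in the camera images.
- relay_center (a point): Orange plug-in relay with a black cap: an upright block 37 (its x) x 29 (its y) x 66 high, 90 g or so, standing loose on the bench. The point is its centre, 33 mm above its underside. Fits the pocket either way round. Grip it in its upper half across the 29 mm width, because the lowest 12 mm go into the pocket.
- pocket (a point): Centre of the floor of the rectangular pocket in the grey socket box (box 150 along its x, 116 along its y, 28 high, fixed to the bench; black around the pocket). Axes are the box's: x from the pocket towards the lever's post, z up. The pocket is 40 (x) x 32 (y), 12 deep with a 2 mm chamfer; its floor is 16 mm above the bench. A seated relay's centre is 33 mm above this point and its cap's top 66 mm above.
- lever_hinge (a point): Pivot of the red locking lever, on a 16 mm steel post 38 mm from the pocket's centre on the box's +x side. The pivot's axis is vertical; the point is 88 mm above the bench, half-way up the lever's arm. Axes are the socket box's.
- lever_knob (a point): Middle of the upright round red knob, 18 in diameter and 30 high, on the lever's free end, 83 mm from the pivot. The knob stands on the lever's 14 mm wide arm, from 91 to 121 mm above the bench; the point is at 106 mm. The arm passes 3 mm above a fully seated relay and is stopped by one that is not seated.
- lever (a joint): Angle of the locking lever, rad. 0 = shut, against its stop, the arm lying over the pocket in the box's -x direction; it grows as it swings open, clockwise seen from above (towards the box's +y, then +x), to 2.7 at most. At angle a the knob lies from the pivot at 83 mm x (-cos a, sin a) in the box's x, y. Stays where it is left by light friction (about 0.7 N at the knob).
- shutter_tab (a point): Middle of the upright yellow tab, 10 thick (x) x 40 wide (y), that stands 40 mm up from the dark steel shutter plate of the dust gate, from 55 to 95 mm above the bench; the point is at 80 mm. Axes: x is the direction in which the shutter opens, y along the tab, z up. The gate is an aluminium box fixed to the bench, 200 long (x) x 120 wide, 50 high, with rails to 59 mm; painted marks on both rails beside the tab: red at shut, green at half, white at fully open.
- shutter (a joint): How far the shutter is open, m: 0 = shut (as it starts), 0.080 = fully open, 0.040 = half. A spring pulls it shut: about 4.5 N when shut, 10 N at half, 15 N fully open.
- spare_center (a point): Spare relay, blue with a white cap, same size as the orange one, standing loose on the bench; bystander. The point is its centre.
- glue: Yellow glue bottle, 56 in diameter, 150 high, standing; bystander. Origin under its centre.
- tape: Blue roll of tape, 90 in diameter, 25 high, lying flat; bystander. Origin under its centre.
- offcut: Brown wood offcut 45 x 110 x 35 high; bystander. Origin under its centre.
- screwdriver: Screwdriver lying on the bench; bystander. Origin under its middle.
- hammer: Hammer lying on the bench; bystander. Origin under its middle.
- tin: Round green tin, 70 in diameter, 53 high; bystander. Origin under its centre.

How it is judged:
On the way, in this order (a step that is already met when the one before it is completed fails the run):
1. the orange relay is fully home in the pocket and let go (horizontal distance between relay_center and pocket below 0.004 m and z of relay_center in the frame of pocket between 0.029 and 0.0365 m and angle between relay_center's own z axis and vertical below 0.09 rad and contact force between relay and the fingers below 0.2 N), for 0.2 s.
2. the locking lever is swung shut over the seated relay (horizontal distance between relay_center and pocket below 0.004 m and z of relay_center in the frame of pocket between 0.029 and 0.0365 m and angle between relay_center's own z axis and vertical below 0.09 rad and value of joint lever below 0.2 rad), for 0.2 s.
3. the shutter is held at half travel by the gripper (all of step 2 and value of joint shutter between 0.033 and 0.047 m and velocity of joint shutter between -0.01 and 0.01 m/s and contact force between shutter and the fingers above 5 N), for 0.3 s.
At the end, for the whole second after the job is handed in: The program has ended while the gripper holds the shutter: it stands still at 40 mm open (within 7 mm) with at least 5 N between the fingers and the shutter; the orange relay stands on the pocket's floor (within 4 mm) upright, and the lever is within 0.2 rad of shut (all of step 3); the arm keeps its last pose, push and grip.
It fails at once if a bystander was moved more than 40 mm (distance of any of spare_center, glue, tape, offcut, screwdriver, hammer, tin from where it was at the start of the episode above 0.04 m).
It also fails if it takes over 72 s, if anything falls off the work surface, if the arm or the gripper's body presses on something with over 40 N, if the wrist force passes 120 N, or if a joint passes its speed limit or range.

ROBOT

A 6-joint arm with a two-finger parallel gripper is mounted at the origin on the work surface. World frame = base frame: x ahead of the robot, y to its left, z up, the work surface at z = 0. Lengths are in m, angles in rad, forces in N, time in s.
With the tool pointing down it reaches from about 0.375 to 0.975 m from the base axis. Payload 3.8 kg.
Tool frame: the origin (TCP) lies on the centre line of the jaws, within the pads' length; the fingertips stand 14 mm ahead of it and the grasp point (between the pads) lies 5 mm behind it (bot.finger_overhang is the distance from the TCP to the fingertips, in m); y points along the fingers, x is the direction in which the jaws open and shut, and the axes are right-handed (so a half turn about y gives the same grasp; the last joint's range is limited). The gripper opens to 85 mm and grips with 20 to 120 N. Pads are 22 mm wide; open, the fingers measure 114 mm over their backs; the gripper's body (76 mm by 85 mm) begins 54 mm behind the grasp point. The pads swing forward as they close: fully open they stand 13 mm farther back than shut.
Start: joints at [-1.376, 0.264, 1.604, -0, 1.274, -0.037], TCP at [0.155, -0.657, 0.245] pointing down, gripper open.
Joint ranges: [-2.63, 2.63], [-0.94, 2.18], [0.31, 2.57], [-1.31, 4.45], [0, 2.66], [-2.55, 2.55]. Speed limits (rad/s): [2.57, 2.57, 3.14, 3.14, 3.14, 3.14].

INTERFACE

Orientations are given as a rotation vector (axis times angle).
In Python, from workcell import readout, read_camera, bot, spotter gives the robot as it stands.
- The arm moves only by the tool jog_arm, never from a script. Its argument "increments" is a list of rows, each a list of 7 numbers: the shift along the tool's x, y, z in m, then the turn, a rotation vector about the tool's x, y, z in rad, then the opening, from 0 (shut) to 1 (fully open). A call has 1 to 10 rows; each row shifts and turns the pose as measured when the row begins, along the tool's axes as they then stand; what a row does not reach is not made up. A row lasts 1/8 s, in which the tool goes at most 62.5 mm and 10.7 degrees, less where a joint would pass 70% of its speed; a pose out of reach is approached as far as the arm can. A call with a gripper value outside its range is refused whole. The fingers move at their own pace and stop on an object; "force" is the grip in N (left out, the last holds). Time passes only in rows, so rows that do not move let the fingers close. It gives the time, the measured TCP pose, the force and the opening at its end, in the units of the state.
- readout.read_state(): the state, without advancing time (a new reading comes with each control period).
- read_camera(name): name is "scene" or "top"; returns a dict with "img" (400x640x3 uint8, blue, green, red), "range_z" (400x640 float32, m along the optical axis (not along the pixel's ray), 0 where there is no reading), "fx", "fy", "cx", "cy" (pixels), "world_from_camera" (4x4, takes a point from camera to world coordinates). Camera axes: x right, y down, z forward; pixel columns grow to the right and rows downward; lengths in m; the calibration is good to about 2 mm. A picture is of the moment at which its call begins.
- bot.finish_job(): hands the job in, once; it reports no verdict.
Trained networks look in a picture, given as the dict that the camera call returned (one of the last four; its "shot" number tells which), for a name from the list of things; names that differ only in an ending like _2 or _b are one class to them, and where a whole thing is asked for, a point or a joint stands for the part that bears it (a point fixed in the world has none). Each returns a list of dicts, best first, with "p" (0 to 1); they miss things now and then, are a little off and sometimes report something else, mostly with a low value. They report only what shows in the picture. A call takes as long as a camera call.
- spotter.masks_of(picture, thing): "mask" (400x640 bool, what is visible of it) and "location" ([column, row] in pixels, amid what is visible of it).
- spotter.spot_point(picture, thing): "location" ([column, row] in pixels: a listed point, or the origin of a listed thing).
The state is a dict: "time": time; "q": joint angles; "joint_vel": joint speeds; "joint_torque": joint torques, N m; "tool_pos": TCP position; "tcp_rot": TCP orientation; "wrist_force": force on the tool from outside, world axes, zero at the start; "torque": the same for the moment, N m; "width": opening from 0.0 (shut) to 1.0 (fully open).
Only numpy, scipy, OpenCV 4.12 (cv2) and the standard library are available. Lean on these libraries where they do the work, as an engineer would, in place of code of your own. Each camera call takes 0.05 s, during which the arm holds its last target. There are 200 camera calls.

## Working session

There is one attempt and no reset: what is moved stays moved. The work goes in short steps, Python scripts to look and compute and a tool call to move; the robot and the scene stay as the last step left them, time stands still between calls to the robot, and variables do not carry over. Pictures are saved under pics/ and viewed, about 8 in all and at most 12, crops included, and the job is handed in when it is done.

Besides the shell and the picture viewer there is one more tool, called after "Emit:" as name([rows], argument=value, ...), one row to a line, values as JSON. jog_arm: Moves the arm, as the interface text tells. Its arguments: {"type":"object","properties":{"increments":{"type":"array"},"force":{"type":"number"}},"required":["increments"]}

```bash
ls; mkdir -p pics
cat > h.py <<'E'
import numpy as np, cv2
from workcell import readout, read_camera, bot, spotter
def w(p,uv,z=None):
    T=p["world_from_camera"]; u,v=uv
    d=np.array([(u-p["cx"])/p["fx"],(v-p["cy"])/p["fy"],1.])
    o=T[:3,3]; r=T[:3,:3]@d
    if z is None:
        return o+r*p["range_z"][int(round(v)),int(round(u))]
    return o+r*(z-o[2])/r[2]
def cloud(p):
    v,u=np.mgrid[:400,:640]; Z=p["range_z"]
    c=np.stack([(u-p["cx"])/p["fx"]*Z,(v-p["cy"])/p["fy"]*Z,Z],-1)
    T=p["world_from_camera"]; return c@T[:3,:3].T+T[:3,3]
def px(p,X):
    T=np.linalg.inv(p["world_from_camera"]); c=T[:3,:3]@np.array(X)+T[:3,3]
    return c[0]/c[2]*p["fx"]+p["cx"], c[1]/c[2]*p["fy"]+p["cy"]
E
python3 - <<'E'
from h import *
np.set_printoptions(precision=4,suppress=True)
Zs=dict(relay_center=.033,pocket=.016,lever_hinge=.088,lever_knob=.106,shutter_tab=.08,spare_center=.033,glue=0,tape=0,offcut=0,screwdriver=0,hammer=0,tin=0)
for n in("top","scene"):
    p=read_camera(n); cv2.imwrite(f"pics/{n}0.png",p["img"]); print(n,p["world_from_camera"][:3,3],p["fx"])
    for t,z in Zs.items():
        r=spotter.spot_point(p,t)[:2]
        print(t,[(round(a["p"],2),np.round(a["location"],1),w(p,a["location"],z)[:2]) for a in r])
print(readout.read_state())
E
```

```text
pics
top [0.4087 0.0145 1.342 ] 386.68485932428706
relay_center [(0.66, array([338.4, 243.8]), array([ 0.4438, -0.0817]))]
pocket [(0.97, array([225.9, 229.5]), array([0.4877, 0.3026]))]
lever_hinge [(0.95, array([225.8, 218.3]), array([0.5198, 0.2889]))]
lever_knob [(0.74, array([212.9, 198.9]), array([0.5804, 0.3293]))]
shutter_tab [(0.62, array([406.6, 261.9]), array([ 0.3874, -0.2985])), (0.37, array([162.1, 222.3]), array([0.5046, 0.4981]))]
spare_center [(0.56, array([295.7, 235.6]), array([0.4693, 0.0625])), (0.19, array([405.8, 260.6]), array([ 0.3909, -0.3075]))]
glue [(0.64, array([294.2, 160.2]), array([0.738 , 0.0741]))]
tape [(0.59, array([327.9, 167.4]), array([ 0.7135, -0.0459])), (0.5, array([226.5, 232.2]), array([0.4794, 0.3036]))]
offcut [(0.29, array([211.4, 196.6]), array([0.6032, 0.3619]))]
screwdriver [(0.67, array([160.1, 221.1]), array([0.5147, 0.536 ]))]
hammer [(0.83, array([468.7, 255.7]), array([ 0.4101, -0.5323])), (0.59, array([339.4, 244.8]), array([ 0.4413, -0.0876]))]
tin [(0.81, array([447. , 196.6]), array([ 0.6146, -0.4647]))]
scene [ 1.1672 -0.60
[... 768 characters left out ...]
, 220.2]), array([ 0.3286, -0.2751]))]
screwdriver [(0.48, array([412.7, 130.7]), array([0.5254, 0.5251]))]
hammer [(0.64, array([134. , 289.6]), array([ 0.4024, -0.5364]))]
tin [(0.95, array([199.6, 322.3]), array([ 0.6034, -0.4641]))]
{'time': 1.3, 'q': array([-1.3759,  0.2639,  1.604 ,  0.    ,  1.2737, -0.0369]), 'joint_vel': array([-0.0014, -0.0001,  0.0004, -0.0004, -0.0004, -0.0011]), 'joint_torque': array([ -0.0005, -51.5066, -36.7715,   0.0002,   0.0009,   0.    ]), 'tool_pos': array([ 0.155 , -0.6569,  0.2453]), 'tcp_rot': array([-1.3099,  1.0368, -1.0368]), 'wrist_force': array([ 0.7931,  0.3889, -0.0854]), 'torque': array([-0.0092,  0.0003,  0.0164]), 'width': 1.0029148694961598}
```

Run:
```python
import cv2
a=cv2.imread("pics/top0.png")[130:290,130:490]; cv2.imwrite("pics/t0c.png",cv2.resize(a,(792,352),interpolation=cv2.INTER_CUBIC))
```

```text
(no output)
```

View pics/t0c.png

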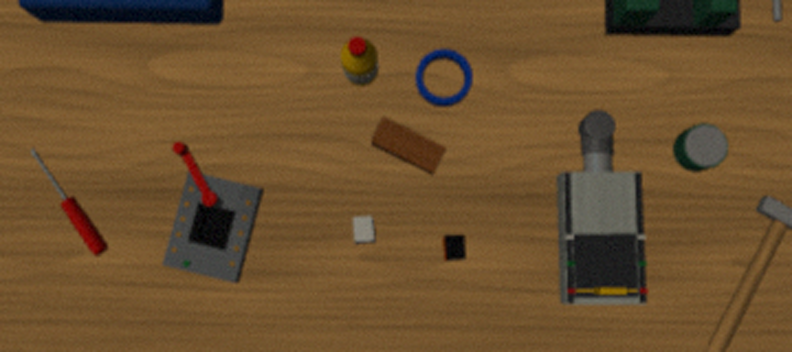

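View pics/scene0.png

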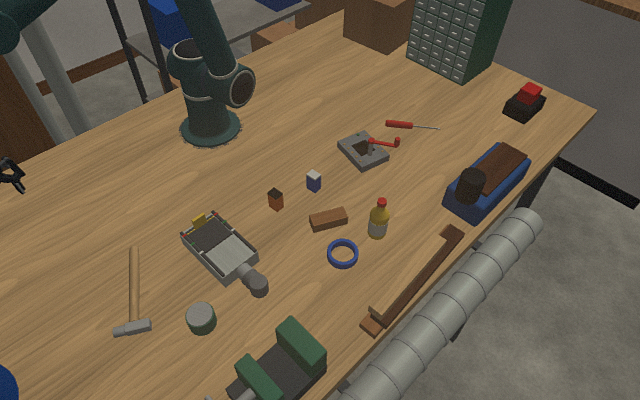

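```bash
cat > m.py <<'E'
from h import *
np.set_printoptions(precision=4,suppress=True)
def meas(names=("top","scene")):
  for n in names:
    p=read_camera(n); C=cloud(p); ok=p["range_z"]>0
    hsv=cv2.cvtColor(p["img"],cv2.COLOR_BGR2HSV)
    def reg(c,r,z0,z1): return ok&(np.hypot(C[...,0]-c[0],C[...,1]-c[1])<r)&(C[...,2]>z0)&(C[...,2]<z1)
    def rect(m,s):
        P=C[m]; 
        if len(P)<5: print(n,s,"few",len(P)); return
        r=cv2.minAreaRect((P[:,:2]*1000).astype(np.float32)); print(n,s,len(P),np.round(r[0],1),np.round(r[1],1),round(r[2],1),"med",np.median(P,0))
    rect(reg((.445,-.08),.045,.058,.075),"relaytop")
    rect(reg((.49,.30),.13,.022,.034),"boxtop")
    rect(reg((.49,.30),.13,.010,.034),"box+pocket")
    rect(reg((.49,.30),.05,.008,.021),"pocketfloor")
    rect(reg((.54,.31),.09,.080,.130),"lever")
    rect(reg((.58,.33),.04,.100,.130),"knob")
    rect(reg((.39,-.30),.05,.066,.105),"tab")
    rect(reg((.45,-.30),.15,.052,.065),"rails")
    for t in("relay_center","pocket","lever","shutter"):
        q=spotter.masks_of(p,t)
        if q: m=q[0]["mask"]&ok; print(n,t,"mask",round(q[0]["p"],2),m.sum()); 
        if q and t=="relay_center": rect(m&(C[...,2]>.055),"relaymask")
E
python3 -c "from m import *; meas()"
```

```text
top relaytop 102 [447.6 -73.9] [36.5 29.3] 4.7 med [ 0.4486 -0.0731  0.0656]
top boxtop 1295 [476.1 299. ] [116.9 149.7] 76.8 med [0.468  0.2952 0.028 ]
top box+pocket 1437 [476.3 299.5] [118.2 149.7] 76.9 med [0.471  0.2957 0.0277]
top pocketfloor 107 [491.6 304.5] [74.8 38.3] 6.2 med [0.4758 0.3009 0.0161]
top lever 161 [546.7 311.2] [100.2  21.3] 31.3 med [0.5498 0.3117 0.0923]
top knob 32 [584.1 331.1] [14.9 16.2] 46.9 med [0.5839 0.329  0.1186]
top tab 42 [ 387.5 -299.1] [ 6.7 39.6] 1.4 med [ 0.3874 -0.2977  0.095 ]
top rails 1209 [ 483.4 -298.9] [232.7 122. ] 0.8 med [ 0.4395 -0.2977  0.0556]
top relay_center mask 0.46 117
top relaymask 96 [473.1  63.8] [33.2 26.6] 0.8 med [0.4729 0.0637 0.0661]
top pocket mask 0.79 1589
top lever mask 0.64 105
top shutter mask 0.72 840
scene relaytop 125 [450.1 -74. ] [41.6 32.3] 4.1 med [ 0.4536 -0.0759  0.0674]
scene boxtop 885 [477.7 298.6] [121.3 155.3] 77.7 med [0.4797 0.2884 0.03  ]
scene box+pocket 1080 [482.5 281. ] [154.2 173.2] 77.3 med [0.4826 0.287  0.0292]
scene pocketfloor 49 [472.4 305.1] [26.3 35.5] 75.0 med [0.4711 0.3047 0.0182]
scene lever 169 [551.  309.3] [102.1  23.5] 28.4 med [0.5569 0.3137 0.0948]
scene knob 45 [587.6 330.2] [16.3 17.5] 61.7 med [0.5887 0.3282 0.1157]
scene tab 132 [ 390.6 -301.8] [11.3 39.6] 3.3 med [ 0.3926 -0.3024  0.0873]
scene rails 1952 [ 484.5 -300.1] [230.4 119.8] 0.7 med [ 0.4593 -0.3014  0.0564]
scene relay_center mask 0.7 557
scene relaymask few 0
scene pocket mask 0.71 1358
scene lever mask 0.61 178
scene shutter mask 0.83 1126
```

Run:
```python
from m import *
a=np.radians(-12.9); bx=np.array([np.cos(a),np.sin(a)]); by=np.array([-bx[1],bx[0]]); c=np.array([.4762,.2990])
for n in("top","top","scene"):
    p=read_camera(n); C=cloud(p); d=C[...,:2]-c; X=d@bx; Y=d@by; Z=C[...,2]
    f=(abs(X)<.034)&(abs(Y)<.034)&(Z<.0225)&(Z>.005)
    print(n,f.sum(),"X",np.percentile(X[f],[1,10,50,90,99]),"Y",np.percentile(Y[f],[1,10,50,90,99]),Z[f].mean())
    u,v=[int(t) for t in px(p,[c[0],c[1],.02])]
    print(np.round(Z[v-8:v+9,u-8:u+9]*1000).astype(int) if n=="top" else "")
    cv2.imwrite(f"pics/{n}1.png",cv2.resize(p["img"][v-40:v+40,u-40:u+40],(560,560),interpolation=cv2.INTER_CUBIC))
    # dark area in image, box coordinates on plane z=.028
    vv,uu=np.mgrid[:400,:640]; g=p["img"].max(2)
    m=(abs(X)<.06)&(abs(Y)<.05)&(Z<.035)&(g<35)
    P=np.array([w(p,(q[1],q[0]),.028)[:2] for q in np.argwhere(m)])-c
    print("dark",len(P),[np.percentile(P@b,[1,5,50,95,99]) for b in(bx,by)], np.percentile(g[(abs(X)<.06)&(abs(Y)<.05)&(Z<.035)],[5,25,50,75]))
```

```text
top 110 X [-0.02   -0.0167 -0.0006  0.0162  0.0271] Y [-0.0132 -0.0103  0.0023  0.0148  0.017 ] 0.016389758778524558
[[  30   27   25   30   25   26   31   28   27   22   30   37   24   29
    29   33   30]
 [  28   25   25   27   31   29   27   32   29   26   29   29   28   30
    27   25   23]
 [  22   27   27   28   30   25   27   26   29   26   28   27   27   25
    26   26   27]
 [  30   25   33   26   30   24   15   16   16   11   29   25   32   27
    24   29   29]
 [  25   24   28   28   26   18   15   14   14   14   13   13   13    8
    24   28   30]
 [  33   27   27   30   28   17   13   17   13   17   20   16   17   15
    25   27   28]
 [  30   31   28   31   27   18   19   15   18   16   16   15   12   16
    30   25   31]
 [  27   27   29   33   22   18   16   16   18   19   13   17   19   17
    31   30   29]
 [  28   32   25   29   21   18   18   13   14   18   13   14 1342   16
    28   27   29]
 [  26   28   25   32   17   20   21   14   16   15   15   14   13   27
    30   28   24]
 [  29   26   26   27   14   16   16   19   17   15   21   16   18   27
    25   26
[... 2010 characters left out ...]
  15   17   21   13   14   14   27   36
    31   32   29]
 [  28   25   27   29   25   16    7   15   13   14   19   13   28   30
    27   24   28]
 [  31   30   28   30   19   28   26   24   25   17   15   16   28   30
    28   27   32]
 [  33   35   32   30   26   29   29   26   28   28   31   28   27   25
    26   23   31]]
dark 291 [array([-0.0278, -0.0254,  0.0006,  0.0268,  0.0293]), array([-0.0273, -0.0248,  0.0014,  0.0275,  0.0296])] [ 9.15 19.75 68.   72.  ]
scene 55 X [-0.0211 -0.0189 -0.0058  0.008   0.0136] Y [-0.0084 -0.0056  0.0041  0.0154  0.0191] 0.018414861075058513
Traceback (most recent call last):
ValueError: operands could not be broadcast together with shapes (0,) (2,)
```

View pics/top1.png

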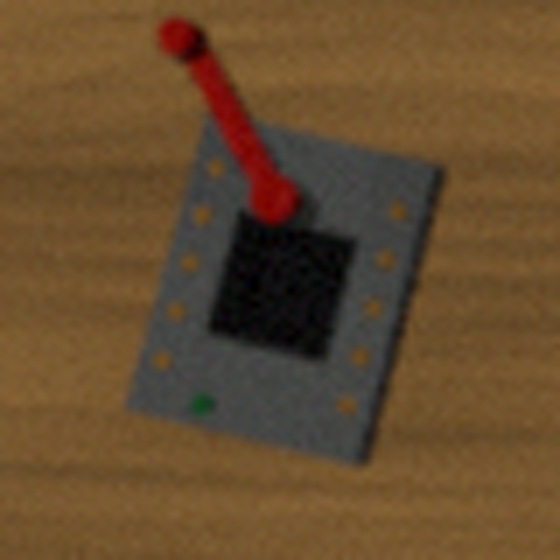

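```bash
cat > go.py <<'E'
import sys
from h import *
from scipy.spatial.transform import Rotation as R
np.set_printoptions(precision=4,suppress=True)
def plan(x,y,z,yaw,n,o):
    """rows to TCP x,y,z, tool y down, jaw axis at yaw deg (mod 180), n rows"""
    s=readout.read_state(); p=np.array(s["tool_pos"]); r=R.from_rotvec(s["tcp_rot"])
    Ts=[]
    for k in(0,180):
        c,d=np.cos(np.radians(yaw+k)),np.sin(np.radians(yaw+k)); X=np.array([c,d,0]); Y=np.array([0,0,-1.])
        Ts.append(R.from_matrix(np.c_[X,Y,np.cross(X,Y)]))
    T=min(Ts,key=lambda t:(r.inv()*t).magnitude()); rv=(r.inv()*T).as_rotvec()
    print("pos",p,"t",s["time"],"q",s["q"],"w",s["width"],"F",s["wrist_force"],"tool x",r.as_matrix()[:,0],"turn",np.degrees(rv))
    for i in range(n):
        sh=r.inv().apply((np.array([x,y,z])-p)/n); print("[%s,%g],"%(",".join("%.4f"%v for v in [*sh,*(rv/n)]),o)); r=r*R.from_rotvec(rv/n)
if __name__=="__main__":
    a=[float(v) for v in sys.argv[1:]]; plan(*a[:4],int(a[4]),a[5])
E
python3 go.py .4476 -.0739 .16 94.5 12 0.7
```

```text
pos [ 0.1551 -0.657   0.2453] t 1.95 q [-1.3759  0.2639  1.604   0.      1.2737 -0.0369] w 0.9988305087756459 F [0.211  0.1481 0.0112] tool x [ 0.2297 -0.9733  0.    ] turn [-0.0003  8.7785  0.0008]
[-0.0417,0.0071,0.0349,-0.0000,0.0128,0.0000,0.7],
[-0.0421,0.0071,0.0344,-0.0000,0.0128,0.0000,0.7],
[-0.0426,0.0071,0.0338,-0.0000,0.0128,0.0000,0.7],
[-0.0430,0.0071,0.0333,-0.0000,0.0128,0.0000,0.7],
[-0.0434,0.0071,0.0327,-0.0000,0.0128,0.0000,0.7],
[-0.0438,0.0071,0.0322,-0.0000,0.0128,0.0000,0.7],
[-0.0442,0.0071,0.0316,-0.0000,0.0128,0.0000,0.7],
[-0.0446,0.0071,0.0310,-0.0000,0.0128,0.0000,0.7],
[-0.0450,0.0071,0.0305,-0.0000,0.0128,0.0000,0.7],
[-0.0454,0.0071,0.0299,-0.0000,0.0128,0.0000,0.7],
[-0.0458,0.0071,0.0293,-0.0000,0.0128,0.0000,0.7],
[-0.0462,0.0071,0.0287,-0.0000,0.0128,0.0000,0.7],
```

Emit:
jog_arm([
  [-0.042,0.007,0.035,0,0.013,0,0.7],
  [-0.042,0.007,0.0345,0,0.013,0,0.7],
  [-0.0425,0.007,0.034,0,0.013,0,0.7],
  [-0.043,0.007,0.0335,0,0.013,0,0.7],
  [-0.0435,0.007,0.033,0,0.013,0,0.7],
  [-0.044,0.007,0.032,0,0.013,0,0.7],
  [-0.044,0.007,0.0315,0,0.013,0,0.7],
  [-0.0445,0.007,0.031,0,0.013,0,0.7],
  [-0.045,0.007,0.0305,0,0.013,0,0.7],
  [-0.0455,0.007,0.03,0,0.013,0,0.7],
])

```text
time: 3.2
tool_pos: [0.4086, -0.1632, 0.1748]
tcp_rot: [-1.25, 1.134, -1.153]
wrist_force: [0.8, -0.7, 0.9]
width: 0.7
```

```bash
python3 go.py .4476 -.0739 .12 94.5 4 0.7
```

```text
pos [ 0.4086 -0.1632  0.1748] t 3.2 q [-0.4336 -0.1413  2.1673 -0.0044  1.1049  1.0505] w 0.6999842050143003 F [ 0.8097 -0.68    0.8689] tool x [ 0.0885 -0.996   0.0087] turn [-0.4179  0.5801  0.4987]
[-0.0215,0.0136,0.0116,-0.0018,0.0025,0.0022,0.7],
[-0.0215,0.0136,0.0116,-0.0018,0.0025,0.0022,0.7],
[-0.0215,0.0136,0.0115,-0.0018,0.0025,0.0022,0.7],
[-0.0215,0.0137,0.0115,-0.0018,0.0025,0.0022,0.7],
```

Emit:
jog_arm([
  [-0.0215,0.0136,0.0116,-0.002,0.0025,0.002,0.7],
  [-0.0215,0.0136,0.0116,-0.002,0.0025,0.002,0.7],
  [-0.0215,0.0136,0.0116,-0.002,0.0025,0.002,0.7],
  [-0.0215,0.0136,0.0116,-0.002,0.0025,0.002,0.7],
  [0,0,0,0,0,0,0.7],
])

```text
time: 3.82
tool_pos: [0.4506, -0.0673, 0.1199]
tcp_rot: [-1.248, 1.143, -1.148]
wrist_force: [-0.2, -0.7, 0.3]
width: 0.703
```

```bash
python3 go.py .4476 -.0739 .045 94.5 3 0.7
```

```text
pos [ 0.4506 -0.0673  0.1199] t 3.825 q [-0.2024 -0.0391  2.1863 -0.0011  0.9914  1.2834] w 0.7026478736204967 F [-0.2417 -0.6983  0.3338] tool x [ 0.0855 -0.9963  0.0017] turn [-0.1499  0.404   0.0964]
[0.0021,0.0250,-0.0012,-0.0009,0.0024,0.0006,0.7],
[0.0021,0.0250,-0.0012,-0.0009,0.0024,0.0006,0.7],
[0.0021,0.0250,-0.0012,-0.0009,0.0024,0.0006,0.7],
```

Emit:
jog_arm([
  [0.0063,0.0,-0.0036,0,0.007,0,0.7],
  [0,0.02,0,0,0,0,0.7],
  [0,0.025,0,0,0,0,0.7],
  [0,0.025,0,0,0,0,0.7],
  [0,0.005,0,0,0,0,0.7],
])

```text
time: 4.45
tool_pos: [0.4497, -0.0803, 0.0479]
tcp_rot: [-1.24, 1.144, -1.164]
wrist_force: [0.3, -1.0, 0.7]
width: 0.701
```

```bash
python3 go.py .4476 -.0739 .045 94.5 1 0.7
```

```text
pos [ 0.4497 -0.0803  0.0479] t 4.45 q [-0.229   0.0656  2.2412 -0.0041  0.8231  1.2702] w 0.7014777292147968 F [ 0.3112 -0.9918  0.7099] tool x [ 0.0742 -0.9972  0.0064] turn [-0.5889 -0.2427  0.3655]
[-0.0066,0.0028,-0.0016,-0.0103,-0.0042,0.0064,0.7],
```

Emit:
jog_arm([
  [-0.006,0.002,-0.0016,-0.01,-0.004,0.006,0.7],
  [0,0,0,0,0,0,0.7],
  [0,0,0,0,0,0,0.3],
  [0,0,0,0,0,0,0.15],
  [0,0,0,0,0,0,0.15],
  [0,0,0,0,0,0,0.15],
], force=50)

```text
time: 5.2
tool_pos: [0.4497, -0.0756, 0.0492]
tcp_rot: [-1.242, 1.148, -1.155]
wrist_force: [-0.2, 0.7, -1.2]
width: 0.331
```

```bash
python3 go.py .4476 -.0739 .15 94.5 4 0.15
```

```text
pos [ 0.4497 -0.0756  0.0492] t 5.2 q [-0.221   0.066   2.2377 -0.0005  0.8328  1.2727] w 0.33119816253630624 F [-0.2496  0.7306 -1.2235] tool x [ 0.0774 -0.997   0.0019] turn [-0.2772 -0.0616  0.1065]
[-0.0004,-0.0252,-0.0004,-0.0012,-0.0003,0.0005,0.15],
[-0.0004,-0.0252,-0.0004,-0.0012,-0.0003,0.0005,0.15],
[-0.0004,-0.0252,-0.0004,-0.0012,-0.0003,0.0005,0.15],
[-0.0005,-0.0252,-0.0005,-0.0012,-0.0003,0.0005,0.15],
```

Emit:
jog_arm([
  [0,-0.025,0,0,0,0,0.15],
  [0,-0.035,0,0,0,0,0.15],
  [0,-0.04,0,0,0,0,0.15],
  [0,-0.01,0,0,0,0,0.15],
])

```text
time: 5.7
tool_pos: [0.4471, -0.0749, 0.1597]
tcp_rot: [-1.246, 1.152, -1.151]
wrist_force: [0.8, 0.4, -0.5]
width: 0.333
```

```bash
python3 go.py .4764 .3 .15 77 10 0.15
```

```text
pos [ 0.4471 -0.0749  0.1597] t 5.7 q [-0.2206 -0.0893  2.1515 -0.0005  1.0801  1.2726] w 0.3333256183608128 F [ 0.8248  0.4399 -0.4972] tool x [ 0.0778 -0.997   0.0002] turn [ 0.0429 17.4615  0.0181]
[-0.0371,0.0010,0.0058,0.0001,0.0305,0.0000,0.15],
[-0.0373,0.0010,0.0047,0.0001,0.0305,0.0000,0.15],
[-0.0374,0.0010,0.0036,0.0001,0.0305,0.0000,0.15],
[-0.0375,0.0010,0.0024,0.0001,0.0305,0.0000,0.15],
[-0.0376,0.0010,0.0013,0.0001,0.0305,0.0000,0.15],
[-0.0376,0.0010,0.0001,0.0001,0.0305,0.0000,0.15],
[-0.0376,0.0010,-0.0010,0.0001,0.0305,0.0000,0.15],
[-0.0375,0.0010,-0.0022,0.0001,0.0305,0.0000,0.15],
[-0.0375,0.0010,-0.0033,0.0001,0.0305,0.0000,0.15],
[-0.0373,0.0010,-0.0044,0.0001,0.0305,0.0000,0.15],
```

Emit:
jog_arm([
  [-0.037,0,0.006,0,0.03,0,0.15],
  [-0.0373,0,0.0047,0,0.03,0,0.15],
  [-0.0374,0,0.0036,0,0.03,0,0.15],
  [-0.0375,0,0.0024,0,0.03,0,0.15],
  [-0.0376,0,0.0013,0,0.03,0,0.15],
  [-0.0376,0,0,0,0.03,0,0.15],
  [-0.0376,0,-0.001,0,0.03,0,0.15],
  [-0.0375,0,-0.002,0,0.03,0,0.15],
  [-0.034,0,-0.003,0,0.03,0,0.15],
  [0,0,0,0,0.02,0,0.15],
])

```text
time: 6.95
tool_pos: [0.4686, 0.2667, 0.1458]
tcp_rot: [-1.112, 1.38, -1.372]
wrist_force: [0.3, 0.0, -1.5]
width: 0.334
```

```bash
python3 go.py .4764 .3 .12 77 2 0.15
```

```text
pos [0.4686 0.2667 0.1458] t 6.95 q [0.4704 0.1036 1.9853 0.0016 1.0693 2.2644] w 0.3335082623870523 F [ 0.2683  0.008  -1.4583] tool x [-0.2221 -0.975   0.0095] turn [0.7818 0.1658 0.5481]
[-0.0172,0.0127,0.0003,0.0068,0.0014,0.0048,0.15],
[-0.0171,0.0128,0.0002,0.0068,0.0014,0.0048,0.15],
```

Emit:
jog_arm([
  [-0.017,0.0125,0.0003,0.007,0.0015,0.005,0.15],
  [-0.017,0.0125,0.0002,0.007,0.0015,0.005,0.15],
  [0,0,0,0,0,0,0.15],
])

```text
time: 7.32
tool_pos: [0.4751, 0.2994, 0.1158]
tcp_rot: [-1.096, 1.376, -1.376]
wrist_force: [-0.4, 0.3, -0.7]
width: 0.331
```

```bash
python3 go.py .4764 .3 .12 77 1 0.15
```

```text
pos [0.4751 0.2994 0.1158] t 7.325 q [ 0.5182  0.1696  1.9717 -0.0006  1.0038  2.3171] w 0.33115062058293687 F [-0.3817  0.3041 -0.6956] tool x [-0.2258 -0.9742  0.0027] turn [ 0.128  -0.0483  0.1562]
[-0.0009,-0.0042,0.0011,0.0022,-0.0008,0.0027,0.15],
```

```bash
cat > look.py <<'E'
from m import *
import sys
def rel(save=None):
    a=np.radians(-13.1); bx=np.array([np.cos(a),np.sin(a)]); by=np.array([-bx[1],bx[0]]); c=np.array([.4762,.2990])
    p=read_camera("scene"); C=cloud(p); hsv=cv2.cvtColor(p["img"],cv2.COLOR_BGR2HSV)
    d=C[...,:2]-c; X=d@bx; Y=d@by; Z=C[...,2]
    b=(abs(X)<.06)&(abs(Y)<.05)&(Z>.02)
    o=b&(hsv[...,0]<16)&(hsv[...,0]>5)&(hsv[...,1]>110)&(hsv[...,2]>40)
    print("orange",o.sum(),"X",np.percentile(X[o],[2,10,50,90,98]),"Y",np.percentile(Y[o],[2,10,50,90,98]),"Z",np.percentile(Z[o],[2,50,98]))
    print("post-box X,Y of TCP",(np.array(readout.read_state()["tool_pos"])[:2]-c)@np.c_[bx,by])
    if save:
        u,v=[int(t) for t in px(p,[c[0],c[1],.05])]
        cv2.imwrite(save,cv2.resize(p["img"][v-45:v+35,u-40:u+50],(720,600),interpolation=cv2.INTER_CUBIC)); print(u-40,v-45)
if __name__=="__main__": rel(sys.argv[1] if len(sys.argv)>1 else None)
E
python3 look.py pics/r1.png
```

```text
orange 169 X [-0.0162 -0.0033  0.0158  0.0207  0.0495] Y [-0.0368 -0.0163 -0.0104  0.0099  0.0181] Z [0.0416 0.0959 0.2572]
post-box X,Y of TCP [-0.0009 -0.0002]
323 97
```

View pics/r1.png

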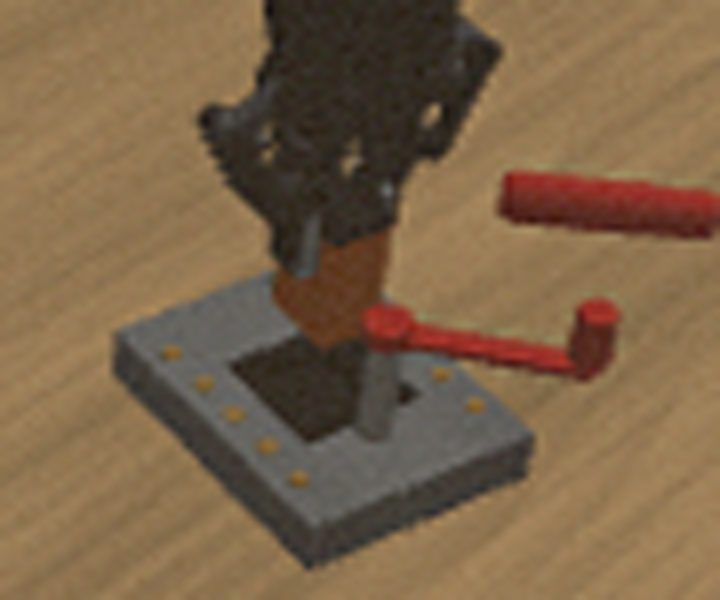

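Run:
```python
from m import *
a=np.radians(-13.1); bx=np.array([np.cos(a),np.sin(a)]); by=np.array([-bx[1],bx[0]]); c=np.array([.4762,.2990]); B=np.c_[bx,by]
p=read_camera("scene"); C=cloud(p); hsv=cv2.cvtColor(p["img"],cv2.COLOR_BGR2HSV)
d=(C[...,:2]-c)@B; X,Y,Z=d[...,0],d[...,1],C[...,2]
o=(abs(X)<.04)&(abs(Y)<.03)&(Z>.07)&(Z<.098)&(hsv[...,0]<16)&(hsv[...,0]>5)&(hsv[...,1]>110)
f=o&(Y>-.008)&(X>.008); g=o&(X<.008)&(Y<0)
print("+X face",f.sum(),np.median(X[f]),X[f].std(),"-Y face",g.sum(),np.median(Y[g]),Y[g].std())
f=lambda x,y:(323+x/8-.44,97+y/7.5-.44)
for n,q,z in(("relay corner",(325,350),.0666),("relay corner L",(275,290),.0666),("patch L",(235,365),.028),("patch front",(310,440),.028),("patch R",(412,395),.028),("box L",(115,332),.028),("box front",(312,515),.028),("box R",(532,437),.028)):
    print(n,(w(p,f(*q),z)[:2]-c)@B)
```

```text
+X face 23 0.01641488690252295 0.004927424190902836 -Y face 26 -0.014777735885880779 0.0015023373201183332
relay corner [ 0.0153 -0.0118]
relay corner L [-0.0286 -0.0071]
patch L [-0.0291 -0.0244]
patch front [ 0.0285 -0.0249]
patch R [0.0267 0.0299]
box L [-0.0747 -0.057 ]
box front [ 0.0681 -0.0516]
box R [0.0754 0.0576]
```

Run:
```python
from m import *
I=[];
for _ in range(5): p=read_camera("scene"); I.append(p["img"].astype(float))
I=np.mean(I,0)
c=np.clip(I[112:152,345:395]*1.6,0,255).astype(np.uint8)
im=cv2.resize(c,(800,640),interpolation=cv2.INTER_CUBIC)[:600]
# predicted upright relay box edges, centred at TCP
s=readout.read_state(); t=np.array(s["tool_pos"]); a=np.radians(-13.1); bx=np.array([np.cos(a),np.sin(a),0]); by=np.array([-bx[1],bx[0],0])
P={}
for i in(-1,1):
  for j in(-1,1):
    for k in(-1,1):
      u,v=px(p,t+[0,0,-.0162]+i*.0185*bx+j*.0145*by+np.array([0,0,k*.033])); P[i,j,k]=(int((u-345+.5)*16),int((v-112+.5)*16))
for A in P:
  for Bq in P:
    if sum(x!=y for x,y in zip(A,Bq))==1: cv2.line(im,P[A],P[Bq],(0,255,0),1)
cv2.imwrite("pics/r2.png",im); print(t,s["tcp_rot"])
```

```text
[0.4766 0.2992 0.1186] [-1.0913  1.3751 -1.3763]
```

View pics/r2.png

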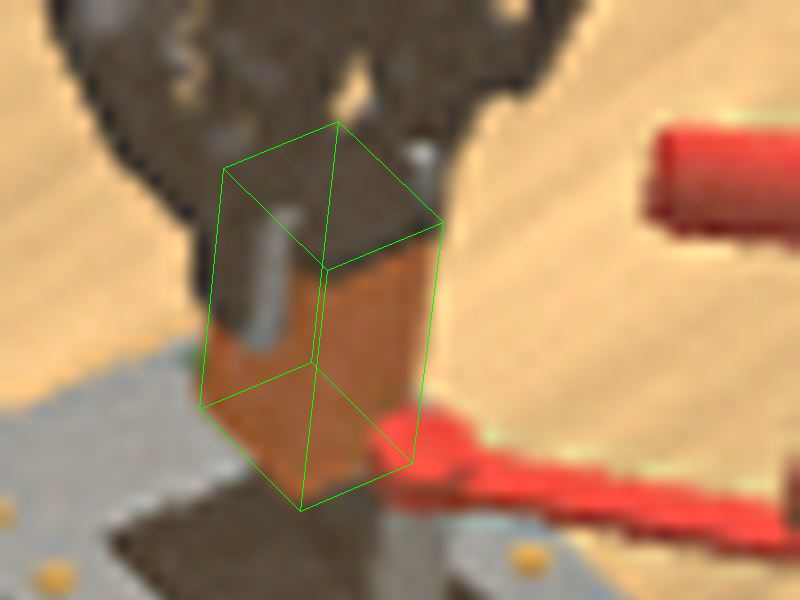

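```bash
python3 go.py .4763 .2997 .085 76.9 2 0.15
```

```text
pos [0.4766 0.2992 0.1186] t 7.675 q [ 0.5167  0.1658  1.9703 -0.0006  1.0047  2.3168] w 0.3258361843539069 F [-0.1506 -0.282  -1.7245] tool x [-0.227  -0.9739 -0.0002] turn [-0.056  -0.0201 -0.009 ]
[-0.0002,0.0168,-0.0002,-0.0005,-0.0002,-0.0001,0.15],
[-0.0002,0.0168,-0.0002,-0.0005,-0.0002,-0.0001,0.15],
```

Emit:
jog_arm([
  [-0.0005,0.017,0,0,0,0,0.15],
  [0,0.014,0,0,0,0,0.15],
  [0,0.002,0,0,0,0,0.15],
  [0,0,0,0,0,0,0.15],
])

```text
time: 8.18
tool_pos: [0.4765, 0.299, 0.083]
tcp_rot: [-1.091, 1.376, -1.377]
wrist_force: [-0.2, -0.1, 0.0]
width: 0.331
```

```bash
python3 go.py .4763 .2997 .0652 76.9 2 0.15
```

```text
pos [0.4765 0.299  0.083 ] t 8.175 q [ 0.5165  0.2088  1.9948 -0.0007  0.9378  2.3175] w 0.3313056520744541 F [-0.241  -0.0854  0.0088] tool x [-0.2277 -0.9737  0.0002] turn [-0.0352 -0.0623  0.0137]
[-0.0003,0.0089,-0.0002,-0.0003,-0.0005,0.0001,0.15],
[-0.0003,0.0089,-0.0002,-0.0003,-0.0005,0.0001,0.15],
```

Emit:
jog_arm([
  [-0.0007,0.003,-0.0003,0,0,0,0.15],
  [0,0.004,0,0,0,0,0.15],
  [0,0.004,0,0,0,0,0.15],
  [0,0.001,0,0,0,0,0.15],
])

```text
time: 8.68
tool_pos: [0.4769, 0.3002, 0.071]
tcp_rot: [-1.09, 1.375, -1.377]
wrist_force: [-0.5, 0.1, -0.9]
width: 0.33
```

Emit:
jog_arm([
  [0,0.003,0,0,0,0,0.15],
  [0,0.003,0,0,0,0,0.15],
  [0,0.001,0,0,0,0,0.15],
])

```text
time: 9.05
tool_pos: [0.4772, 0.3005, 0.0646]
tcp_rot: [-1.09, 1.375, -1.377]
wrist_force: [-4.3, -1.9, 9.6]
width: 0.334
```

Emit:
jog_arm([
  [0,-0.0005,0,0,0,0,0.6],
  [0,0,0,0,0,0,0.6],
  [0,0,0,0,0,0,0.6],
  [0,-0.02,0,0,0,0,0.6],
  [0,-0.04,0,0,0,0,0.6],
  [0,-0.04,0,0,0,0,0.6],
  [0,0,0,0,0,0,0.6],
])

```text
time: 9.93
tool_pos: [0.4768, 0.3002, 0.167]
tcp_rot: [-1.091, 1.375, -1.377]
wrist_force: [-0.5, -1.2, 0.2]
width: 0.6
```

```bash
python3 - <<'E'
from m import *
a=np.radians(-13.1); bx=np.array([np.cos(a),np.sin(a)]); by=np.array([-bx[1],bx[0]]); c=np.array([.4762,.2990]); B=np.c_[bx,by]
p=read_camera("scene"); C=cloud(p); d=(C[...,:2]-c)@B; X,Y,Z=d[...,0],d[...,1],C[...,2]
m=(abs(X)<.03)&(abs(Y)<.03)&(Z>.072)&(Z<.092)
print(m.sum(),np.median(Z[m]),np.median(X[m]),np.median(Y[m]))
cv2.imwrite("pics/r3.png",cv2.resize(p["img"][90:180,320:420],(700,600),interpolation=cv2.INTER_CUBIC));
E
python3 go.py .4763 .2997 .2 60 2 0
```

```text
90 0.08269960324661169 0.0032381147485511935 -0.004104559583698739
pos [0.4755 0.2994 0.1648] t 9.975 q [ 0.5181  0.1178  1.9311 -0.0007  1.0954  2.3188] w 0.5983971546887378 F [ 0.8875 -0.1279 -0.2757] tool x [-0.2276 -0.9738  0.0022] turn [ 0.0659 16.8449  0.1389]
[-0.0002,-0.0176,0.0003,0.0006,0.1470,0.0012,0],
[-0.0002,-0.0176,0.0003,0.0006,0.1470,0.0012,0],
```

View pics/r3.png

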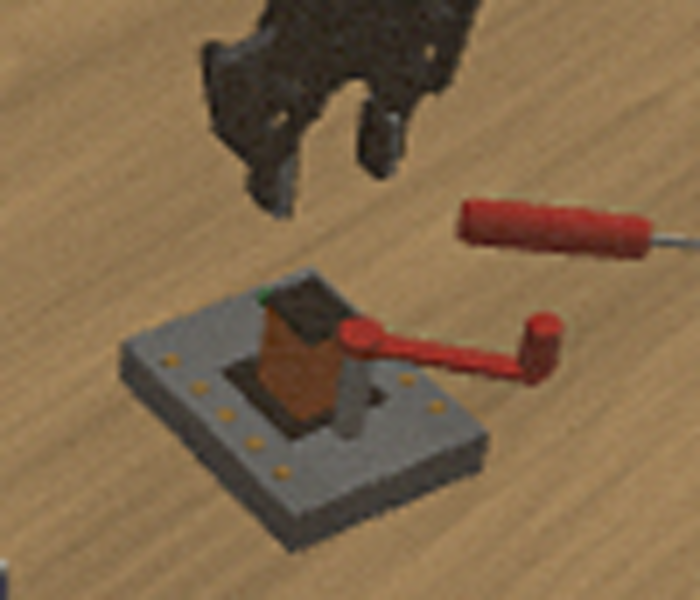

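```bash
python3 go.py .5845 .332 .165 120 5 0.6
```

```text
pos [0.4755 0.2994 0.1648] t 9.975 q [ 0.5181  0.1178  1.9311 -0.0007  1.0954  2.3188] w 0.5983971546887378 F [ 0.8875 -0.1279 -0.2757] tool x [-0.2276 -0.9738  0.0022] turn [  0.1291 -43.155    0.0891]
[-0.0113,-0.0001,0.0198,0.0005,-0.1506,0.0003,0.6],
[-0.0082,-0.0001,0.0212,0.0005,-0.1506,0.0003,0.6],
[-0.0049,-0.0001,0.0222,0.0005,-0.1506,0.0003,0.6],
[-0.0015,-0.0001,0.0227,0.0005,-0.1506,0.0003,0.6],
[0.0019,-0.0000,0.0227,0.0005,-0.1506,0.0003,0.6],
```

Emit:
jog_arm([
  [-0.011,0,0.02,0,-0.15,0,0.6],
  [-0.008,0,0.021,0,-0.15,0,0.6],
  [-0.005,0,0.022,0,-0.15,0,0.6],
  [-0.0015,0,0.0225,0,-0.15,0,0.6],
  [0.002,0,0.0225,0,-0.15,0,0.6],
  [0,0,0,0,0,0,0.6],
])

```text
time: 10.72
tool_pos: [0.58, 0.3295, 0.1515]
tcp_rot: [-1.437, 0.811, -0.793]
wrist_force: [-0.5, -0.0, -0.1]
width: 0.603
```

```bash
python3 go.py .5845 .332 .110 120 2 0.6
```

```text
pos [0.58   0.3295 0.1515] t 10.725 q [ 0.4797  0.3304  1.6973 -0.0009  1.1351  1.5072] w 0.6025906491818774 F [-0.5384 -0.0434 -0.0636] tool x [ 0.5173 -0.8558 -0.0006] turn [ 1.209   1.1533 -0.0196]
[0.0001,0.0207,0.0030,0.0106,0.0101,-0.0002,0.6],
[0.0001,0.0207,0.0028,0.0106,0.0101,-0.0002,0.6],
```

Emit:
jog_arm([
  [0,0.005,0.005,0.02,0,0,0.6],
  [0,0.018,0.001,0,0,0,0.6],
  [0,0.017,0,0,0,0,0.6],
  [0,0,0,0,0,0,0.6],
])

```text
time: 11.22
tool_pos: [0.5805, 0.3309, 0.1047]
tcp_rot: [-1.423, 0.808, -0.8]
wrist_force: [0.2, -0.4, -0.1]
width: 0.601
```

```bash
python3 go.py .5845 .332 .110 120 1 0.6
```

```text
pos [0.5805 0.3309 0.1047] t 11.225 q [0.4804 0.3688 1.7393 0.0009 1.0413 1.5114] w 0.6010268323962568 F [ 0.2299 -0.3805 -0.0648] tool x [ 0.5136 -0.858  -0.0012] turn [ 0.4419  0.9028 -0.0663]
[0.0011,-0.0053,0.0040,0.0077,0.0158,-0.0012,0.6],
```

Emit:
jog_arm([
  [0.001,-0.005,0.003,0,0,0,0.6],
  [0,0,0,0,0,0,0.3],
  [0,0,0,0,0,0,0.1],
  [0,0,0,0,0,0,0.1],
  [0,0,0,0,0,0,0.1],
], force=20)

```text
time: 11.85
tool_pos: [0.5843, 0.3319, 0.1111]
tcp_rot: [-1.422, 0.807, -0.801]
wrist_force: [-0.5, -0.0, -1.8]
width: 0.201
```

Run:
```python
from h import *
from scipy.spatial.transform import Rotation as R
np.set_printoptions(precision=4,suppress=True)
s=readout.read_state(); p=np.array(s["tool_pos"]); print(p,s["width"],s["wrist_force"],s["time"])
M=R.from_rotvec(s["tcp_rot"]).as_matrix(); piv=np.array([.5134,.2914])
d=p[:2]-piv; r=np.hypot(*d); th=np.arctan2(d[1],d[0]); print("r",r,np.degrees(th))
end=np.radians(180-13.1); 
N=18; last=p
for k in range(1,N+1):
    t=th+(end-th)*k/N; q=np.array([*(piv+.083*np.array([np.cos(t),np.sin(t)])),p[2]])
    print(k,np.round(np.degrees(t)),q,M.T@(q-last)); last=q
```

```text
[0.5843 0.3319 0.1111] 0.20061438773131557 [-0.5378 -0.0389 -1.7923] 11.85
r 0.08163534323652709 29.769328210248922
1 37.0 [0.5793 0.3418 0.1111] [-0.011   0.      0.0008]
2 45.0 [0.5721 0.3501 0.1111] [-0.0108  0.     -0.002 ]
3 53.0 [0.5638 0.3574 0.1111] [-0.0105  0.     -0.0034]
4 60.0 [0.5546 0.3635 0.1111] [-0.0099  0.     -0.0048]
5 68.0 [0.5447 0.3683 0.1111] [-0.0092  0.     -0.006 ]
6 75.0 [0.5342 0.3717 0.1111] [-0.0084  0.0001 -0.0072]
7 83.0 [0.5234 0.3738 0.1111] [-0.0073  0.0001 -0.0082]
8 91.0 [0.5124 0.3744 0.1111] [-0.0062  0.0001 -0.0091]
9 98.0 [0.5014 0.3735 0.1111] [-0.0049  0.0001 -0.0099]
10 106.0 [0.4906 0.3712 0.1111] [-0.0035  0.0001 -0.0104]
11 114.0 [0.4802 0.3675 0.1111] [-0.0021  0.0001 -0.0108]
12 121.0 [0.4704 0.3624 0.1111] [-0.0007  0.0001 -0.011 ]
13 129.0 [0.4614 0.3561 0.1111] [ 0.0008  0.0001 -0.011 ]
14 136.0 [0.4533 0.3486 0.1111] [ 0.0022  0.0001 -0.0108]
15 144.0 [0.4462 0.3401 0.1111] [ 0.0037  0.0001 -0.0104]
16 152.0 [0.4403 0.3308 0.1111] [ 0.005   0.0001 -0.0098]
17 159.0 [0.4358 0.3208 0.1111] [ 0.0063  0.     -0.0091]
18 167.0 [0.4326 0.3102 0.1111] [ 0.0074  0.     -0.0082]
```

Emit:
jog_arm([
  [-0.011,0,0,0,0,0,0.1],
  [-0.011,0,-0.002,0,0,0,0.1],
  [-0.0105,0,-0.0034,0,0,0,0.1],
  [-0.01,0,-0.0048,0,0,0,0.1],
  [-0.009,0,-0.006,0,0,0,0.1],
])

```text
time: 12.48
tool_pos: [0.5458, 0.3708, 0.1112]
tcp_rot: [-1.416, 0.8, -0.805]
wrist_force: [4.5, 0.6, -4.1]
width: 0.197
```

```bash
cat > arc.py <<'E'
from h import *
from scipy.spatial.transform import Rotation as R
import sys
np.set_printoptions(precision=4,suppress=True)
s=readout.read_state(); p=np.array(s["tool_pos"]); print(p,s["width"],s["wrist_force"],s["time"])
M=R.from_rotvec(s["tcp_rot"]).as_matrix(); piv=np.array([.5134,.2914])
d=p[:2]-piv; r=np.hypot(*d); th=np.arctan2(d[1],d[0]); print("r",r,np.degrees(th),"y",M[:,1])
end=np.radians(180-13.1); N=int(np.ceil((end-th)/.13)); last=p
for k in range(1,N+1):
    t=th+(end-th)*k/N; q=np.array([*(piv+.083*np.array([np.cos(t),np.sin(t)])),.111]); print(k,M.T@(q-last)); last=q
E
python3 arc.py
```

```text
[0.5458 0.3708 0.1112] 0.19663290906921935 [ 4.4721  0.5731 -4.0547] 12.475
r 0.08570484538689077 67.80768301323518 y [ 0.0031 -0.0003 -1.    ]
1 [-0.0062  0.0001 -0.0088]
2 [-0.0069 -0.     -0.0075]
3 [-0.0059 -0.     -0.0083]
4 [-0.0049 -0.     -0.009 ]
5 [-0.0037 -0.     -0.0095]
6 [-0.0025 -0.     -0.0099]
7 [-0.0013 -0.     -0.0102]
8 [-0.     -0.     -0.0102]
9 [ 0.0012 -0.     -0.0102]
10 [ 0.0025 -0.     -0.0099]
11 [ 0.0037 -0.     -0.0096]
12 [ 0.0048 -0.     -0.009 ]
13 [ 0.0059 -0.     -0.0084]
14 [ 0.0069 -0.     -0.0076]
```

Emit:
jog_arm([
  [-0.0065,0,-0.008,0,0,0,0.1],
  [-0.007,0,-0.0075,0,0,0,0.1],
  [-0.006,0,-0.0083,0,0,0,0.1],
  [-0.005,0,-0.009,0,0,0,0.1],
  [-0.0037,0,-0.0095,0,0,0,0.1],
])

```text
time: 13.1
tool_pos: [0.4913, 0.3719, 0.1111]
tcp_rot: [-1.42, 0.797, -0.805]
wrist_force: [5.1, -6.3, -2.3]
width: 0.197
```

```bash
python3 arc.py
```

```text
[0.4913 0.3719 0.1111] 0.19736811204718013 [ 5.091  -6.2909 -2.3135] 13.1
r 0.0834716652193661 105.34942730956507 y [ 0.0036 -0.0039 -1.    ]
1 [-0.0017  0.0001 -0.0098]
2 [-0.0009 -0.     -0.0099]
3 [ 0.0002 -0.     -0.0099]
4 [ 0.0014 -0.     -0.0098]
5 [ 0.0026  0.     -0.0096]
6 [ 0.0037  0.     -0.0092]
7 [ 0.0048  0.     -0.0087]
8 [ 0.0058  0.     -0.0081]
9 [ 0.0067  0.     -0.0073]
```

Emit:
jog_arm([
  [0.0,0,-0.0098,0,0,0,0.1],
  [0,0,-0.0099,0,0,0,0.1],
  [0.0008,0,-0.0099,0,0,0,0.1],
  [0.0018,0,-0.0098,0,0,0,0.1],
  [0.0026,0,-0.0096,0,0,0,0.1],
])

```text
time: 13.72
tool_pos: [0.4497, 0.3407, 0.1113]
tcp_rot: [-1.418, 0.796, -0.806]
wrist_force: [8.1, -1.8, -5.2]
width: 0.201
```

```bash
python3 arc.py
```

```text
[0.4497 0.3407 0.1113] 0.20132042829810395 [ 8.1173 -1.8201 -5.1605] 13.725
r 0.08056336442738839 142.27649883133074 y [ 0.0057 -0.0026 -1.    ]
1 [ 0.0014  0.0003 -0.009 ]
2 [ 0.0045 -0.     -0.0077]
3 [ 0.0053  0.     -0.0072]
4 [ 0.006   0.     -0.0065]
```

Emit:
jog_arm([
  [0.005,0,-0.008,0,0,0,0.1],
  [0.0055,0,-0.0075,0,0,0,0.1],
  [0.006,0,-0.007,0,0,0,0.1],
  [0.0065,0,-0.006,0,0,0,0.1],
])

```text
time: 14.22
tool_pos: [0.4327, 0.3074, 0.1115]
tcp_rot: [-1.414, 0.804, -0.801]
wrist_force: [-1.4, 25.6, -8.3]
width: 0.199
```

```bash
python3 arc.py
```

```text
[0.4327 0.3074 0.1115] 0.19935530629380235 [-1.4214 25.5721 -8.3024] 14.225
r 0.08227553932932398 168.76664917412927 y [-0.      0.0043 -1.    ]
```

Emit:
jog_arm([
  [-0.0015,0,0,0,0,0,0.1],
  [0,0,0,0,0,0,0.5],
  [0,0,0,0,0,0,0.5],
  [0,-0.03,0,0,0,0,0.5],
  [0,-0.05,0,0,0,0,0.5],
  [0,-0.03,0,0,0,0,0.5],
])

```text
time: 14.98
tool_pos: [0.4305, 0.3034, 0.2214]
tcp_rot: [-1.422, 0.808, -0.803]
wrist_force: [-0.1, 0.6, -0.2]
width: 0.499
```

```bash
python3 - <<'E'
from m import *
p=read_camera("scene"); cv2.imwrite("pics/r4.png",cv2.resize(p["img"][90:180,320:420],(700,600),interpolation=cv2.INTER_CUBIC))
C=cloud(p); h=cv2.cvtColor(p["img"],cv2.COLOR_BGR2HSV)
m=(np.hypot(C[...,0]-.47,C[...,1]-.3)<.09)&((h[...,0]<5)|(h[...,0]>172))&(h[...,1]>150)&(C[...,2]>.08)&(C[...,2]<.13)
P=C[m]; r=cv2.minAreaRect((P[:,:2]*1000).astype(np.float32)); print(len(P),r)
k=P[P[:,2]>.1]; print("knob",k.mean(0))
E
python3 go.py .36 -.2 .2 0 10 .5
```

```text
90 ((476.258056640625, 299.68682861328125), (23.005359649658203, 99.33406066894531), 74.94108581542969)
knob [0.4446 0.3026 0.1172]
pos [0.4322 0.3045 0.2253] t 15.025 q [ 0.5667  0.001   1.9374 -0.0001  1.204   1.6001] w 0.4996443984627725 F [1.5252 0.4933 2.6207] tool x [ 0.512  -0.859   0.0002] turn [  0.0461 -59.2013  -0.0156]
[0.0396,0.0026,-0.0320,0.0001,-0.1033,-0.0000,0.5],
[0.0361,0.0026,-0.0360,0.0001,-0.1033,-0.0000,0.5],
[0.0322,0.0026,-0.0395,0.0001,-0.1033,-0.0000,0.5],
[0.0280,0.0026,-0.0426,0.0001,-0.1033,-0.0000,0.5],
[0.0234,0.0026,-0.0453,0.0001,-0.1033,-0.0000,0.5],
[0.0186,0.0025,-0.0474,0.0001,-0.1033,-0.0000,0.5],
[0.0137,0.0025,-0.0491,0.0001,-0.1033,-0.0000,0.5],
[0.0085,0.0025,-0.0502,0.0001,-0.1033,-0.0000,0.5],
[0.0033,0.0025,-0.0509,0.0001,-0.1033,-0.0000,0.5],
[-0.0020,0.0025,-0.0509,0.0001,-0.1033,-0.0000,0.5],
```

View pics/r4.png

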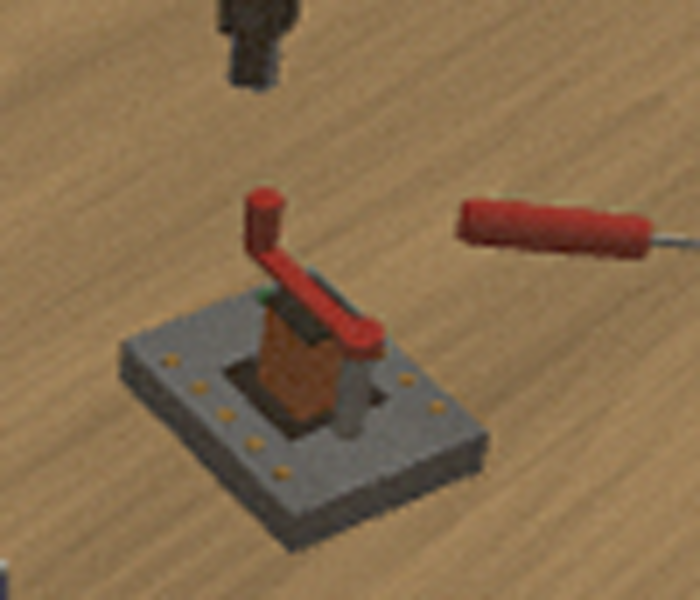

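```bash
python3 go.py .392 -.299 .18 1 12 .5
```

```text
pos [0.4322 0.3045 0.2253] t 15.025 q [ 0.5667  0.001   1.9374 -0.0001  1.204   1.6001] w 0.4996443984627725 F [1.5252 0.4933 2.6207] tool x [ 0.512  -0.859   0.0002] turn [  0.0461 -60.2013  -0.016 ]
[0.0415,0.0038,-0.0286,0.0001,-0.0876,-0.0000,0.5],
[0.0388,0.0038,-0.0321,0.0001,-0.0876,-0.0000,0.5],
[0.0359,0.0038,-0.0354,0.0001,-0.0876,-0.0000,0.5],
[0.0326,0.0038,-0.0384,0.0001,-0.0876,-0.0000,0.5],
[0.0291,0.0038,-0.0411,0.0001,-0.0876,-0.0000,0.5],
[0.0254,0.0038,-0.0435,0.0001,-0.0876,-0.0000,0.5],
[0.0215,0.0038,-0.0456,0.0001,-0.0876,-0.0000,0.5],
[0.0175,0.0038,-0.0473,0.0001,-0.0876,-0.0000,0.5],
[0.0133,0.0038,-0.0486,0.0001,-0.0876,-0.0000,0.5],
[0.0090,0.0038,-0.0496,0.0001,-0.0876,-0.0000,0.5],
[0.0046,0.0038,-0.0502,0.0001,-0.0876,-0.0000,0.5],
[0.0002,0.0038,-0.0504,0.0001,-0.0876,-0.0000,0.5],
```

Emit:
jog_arm([
  [0.0415,0.0,-0.0286,0,-0.088,0,0.5],
  [0.039,0.0,-0.032,0,-0.088,0,0.5],
  [0.036,0.002,-0.0355,0,-0.088,0,0.5],
  [0.0325,0.003,-0.0385,0,-0.088,0,0.5],
  [0.029,0.003,-0.041,0,-0.088,0,0.5],
  [0.0255,0.003,-0.0435,0,-0.088,0,0.5],
  [0.0215,0.003,-0.0455,0,-0.088,0,0.5],
  [0.0175,0.003,-0.047,0,-0.088,0,0.5],
  [0.0135,0.003,-0.0485,0,-0.088,0,0.5],
  [0.009,0.003,-0.0495,0,-0.088,0,0.5],
])

```text
time: 16.27
tool_pos: [0.4072, -0.2127, 0.2056]
tcp_rot: [-1.571, 0.087, -0.1]
wrist_force: [0.9, 0.8, -0.3]
width: 0.499
```

```bash
python3 go.py .389 -.299 .13 1 4 .5
```

```text
pos [ 0.4072 -0.2127  0.2056] t 16.275 q [-0.5369 -0.1287  2.0967  0.002   1.1652 -0.4193] w 0.4987595960736346 F [ 0.9379  0.8343 -0.3074] tool x [ 0.993  -0.1181  0.0084] turn [ 0.1293 -7.7854  0.4751]
[-0.0021,0.0189,-0.0219,0.0006,-0.0340,0.0021,0.5],
[-0.0028,0.0189,-0.0219,0.0006,-0.0340,0.0021,0.5],
[-0.0035,0.0189,-0.0218,0.0006,-0.0340,0.0021,0.5],
[-0.0042,0.0189,-0.0216,0.0006,-0.0340,0.0021,0.5],
```

Emit:
jog_arm([
  [-0.002,0.019,-0.022,0,-0.034,0.002,0.5],
  [-0.003,0.019,-0.022,0,-0.034,0.002,0.5],
  [-0.0035,0.019,-0.022,0,-0.034,0.002,0.5],
  [-0.0035,0.015,-0.018,0,-0.034,0.002,0.5],
  [0,0,0,0,0,0,0.5],
])

```text
time: 16.9
tool_pos: [0.3867, -0.3034, 0.1318]
tcp_rot: [-1.574, -0.011, 0.013]
wrist_force: [-0.8, -0.1, 1.2]
width: 0.503
```

```bash
python3 go.py .389 -.299 .082 1 1 .5
```

```text
pos [ 0.3867 -0.3034  0.1318] t 16.9 q [-0.7136  0.018   2.1051 -0.0042  1.0171 -0.7262] w 0.5026243902897821 F [-0.8018 -0.0992  1.2305] tool x [ 0.9999  0.0148 -0.0014] turn [ 0.2052 -0.1523 -0.0803]
[0.0025,0.0497,0.0046,0.0036,-0.0027,-0.0014,0.5],
```

Emit:
jog_arm([
  [0.0025,0.01,0.004,0,0,0,0.5],
  [0,0.018,0,0,0,0,0.5],
  [0,0.019,0,0,0,0,0.5],
  [0,0,0,0,0,0,0.5],
])

```text
time: 17.4
tool_pos: [0.3905, -0.2971, 0.0846]
tcp_rot: [-1.575, -0.012, 0.011]
wrist_force: [0.1, 0.1, -0.5]
width: 0.502
```

```bash
python3 go.py .389 -.299 .082 1 1 .5
```

```text
pos [ 0.3905 -0.2971  0.0846] t 17.4 q [-0.6993  0.0768  2.1444 -0.0035  0.9171 -0.7116] w 0.5015607985599857 F [ 0.1435  0.0607 -0.4805] tool x [0.9999 0.0145 0.0006] turn [ 0.2428 -0.1691  0.0355]
[-0.0015,0.0026,-0.0018,0.0042,-0.0030,0.0006,0.5],
```

Emit:
jog_arm([
  [-0.001,0.002,-0.001,0,0,0,0.5],
  [0,0,0,0,0,0,0.2],
  [0,0,0,0,0,0,0.05],
  [0,0,0,0,0,0,0.05],
  [0,0,0,0,0,0,0.05],
], force=70)

```text
time: 18.02
tool_pos: [0.3897, -0.2982, 0.0848]
tcp_rot: [-1.577, -0.013, 0.012]
wrist_force: [0.3, 0.6, -1.3]
width: 0.098
```

Emit:
jog_arm([
  [0.007,0,0,0,0,0,0.05],
  [0.008,0,0,0,0,0,0.05],
  [0.008,0,0,0,0,0,0.05],
  [0.008,0,0,0,0,0,0.05],
  [0.006,0,0,0,0,0,0.05],
  [0,0,0,0,0,0,0.05],
])

```text
time: 18.77
tool_pos: [0.421, -0.2977, 0.0848]
tcp_rot: [-1.575, -0.002, 0.024]
wrist_force: [-9.2, 0.1, 3.2]
width: 0.102
```

```bash
python3 go.py .4297 -.2977 .0848 0.8 1 .05
```

```text
pos [ 0.421  -0.2977  0.0848] t 18.775 q [-0.6562  0.1297  2.085  -0.0148  0.9359 -0.6637] w 0.10172396424129299 F [-9.2084  0.1054  3.2147] tool x [ 0.9998  0.0163 -0.0145] turn [ 0.2113  0.1372 -0.8279]
[0.0087,-0.0001,-0.0001,0.0037,0.0024,-0.0145,0.05],
```

Emit:
jog_arm([
  [0.006,0,0,0,0,-0.008,0.05],
  [0.004,0,0,0,0,-0.004,0.05],
  [0.001,0,0,0,0,0,0.05],
  [0.001,0,0,0,0,0,0.05],
])

```text
time: 19.27
tool_pos: [0.4272, -0.2977, 0.0848]
tcp_rot: [-1.572, -0.001, 0.025]
wrist_force: [-9.1, -0.2, 5.1]
width: 0.096
```

```bash
python3 - <<'E'
from m import *
for n in("scene","top"):
    p=read_camera(n); C=cloud(p)
    h=cv2.cvtColor(p["img"],cv2.COLOR_BGR2HSV)
    m=(abs(C[...,0]-.42)<.06)&(abs(C[...,1]+.3)<.04)&(C[...,2]>.062)&(C[...,2]<.1)&(h[...,0]>18)&(h[...,0]<35)&(h[...,1]>120)
    P=C[m]; print(n,len(P),np.median(P,0) if len(P) else "")
    if n=="scene":
        u,v=[int(t) for t in px(p,[.43,-.3,.07])]; print(u,v)
        cv2.imwrite("pics/s1.png",cv2.resize(p["img"][v-45:v+45,u-60:u+60],(800,600),interpolation=cv2.INTER_CUBIC))
E
python3 go.py .4297 -.2977 .0848 0.8 1 .05
```

```text
scene 58 [ 0.4305 -0.3141  0.081 ]
208 230
top 12 [ 0.4252 -0.2816  0.0859]
pos [ 0.4271 -0.2977  0.0848] t 19.375 q [-0.6495  0.1399  2.0732 -0.0133  0.9396 -0.6583] w 0.10460913264178877 F [-9.4613 -0.3388  4.4471] tool x [ 0.9997  0.0167 -0.0154] turn [ 0.0908  0.1552 -0.8824]
[0.0026,-0.0000,-0.0001,0.0016,0.0027,-0.0154,0.05],
```

View pics/s1.png

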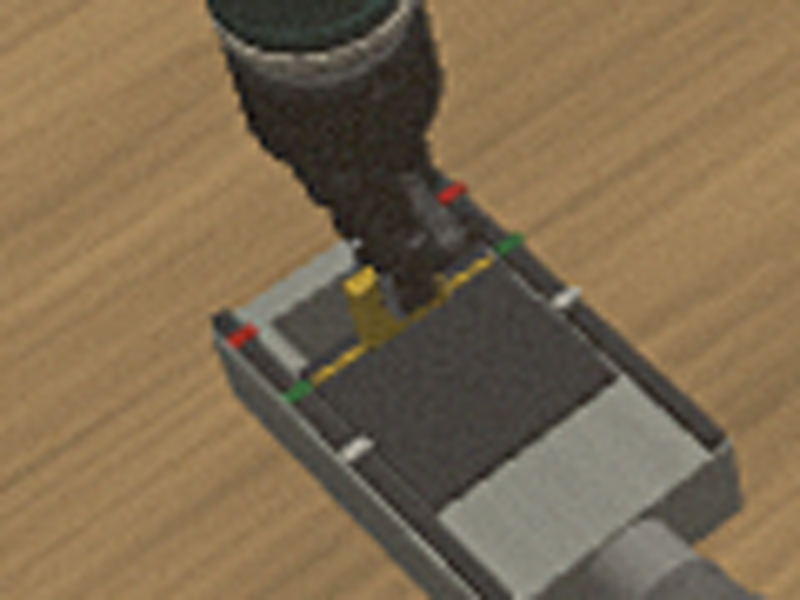

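Emit:
jog_arm([
  [0.003,0,0,0,0,-0.004,0.05],
  [0.001,0,0,0,0,0,0.05],
  [0.001,0,0,0,0,0,0.05],
  [0.0007,0,0,0,0,0,0.05],
])

```text
time: 19.88
tool_pos: [0.4274, -0.2976, 0.0848]
tcp_rot: [-1.571, 0.005, 0.03]
wrist_force: [-8.6, 0.4, 3.5]
width: 0.1
```

Run:
```python
from m import *
for i in range(6):
    p=read_camera("scene"); s=readout.read_state(); print(s["time"],s["tool_pos"],s["wrist_force"])
C=cloud(p); h=cv2.cvtColor(p["img"],cv2.COLOR_BGR2HSV)
m=(abs(C[...,0]-.42)<.06)&(abs(C[...,1]+.3)<.04)&(C[...,2]>.062)&(C[...,2]<.1)&(h[...,0]>18)&(h[...,0]<35)&(h[...,1]>120)
print("tab",np.median(C[m],0))
m=(np.hypot(C[...,0]-.476,C[...,1]-.3)<.03)&(C[...,2]>.07)&(C[...,2]<.0875); print("relay top",m.sum(),np.median(C[m],0))
m=(np.hypot(C[...,0]-.435,C[...,1]-.31)<.04)&(C[...,2]>.1)&(C[...,2]<.13); print("knob",m.sum(),np.median(C[m],0))
for t,z in dict(spare_center=.033,glue=0,tape=0,offcut=0,screwdriver=0,hammer=0,tin=0).items():
    r=spotter.spot_point(p,t)[:1]; print(t,[w(p,a["location"],z)[:2] for a in r])
```

```text
19.925 [ 0.4273 -0.2976  0.0848] [-9.1417  0.1089  4.572 ]
19.975 [ 0.4273 -0.2976  0.0848] [-9.1806 -0.4728  4.3989]
20.025 [ 0.4273 -0.2977  0.0848] [-9.0527 -0.2244  5.1355]
20.075 [ 0.4273 -0.2976  0.0848] [-9.1815  0.1106  4.7062]
20.125 [ 0.4273 -0.2976  0.0848] [-8.6875 -0.2927  4.235 ]
20.175 [ 0.4274 -0.2976  0.0849] [-8.8478 -0.2548  4.124 ]
tab [ 0.4306 -0.315   0.0816]
relay top 57 [0.4794 0.2896 0.0816]
knob 41 [0.4376 0.3056 0.1159]
spare_center [array([0.4578, 0.0833])]
glue [array([0.7326, 0.0823])]
tape [array([ 0.7218, -0.0703])]
offcut [array([ 0.6058, -0.0019])]
screwdriver [array([0.5233, 0.5309])]
hammer [array([ 0.397 , -0.5295])]
tin [array([0.4563, 0.3266])]
```

Emit:
jog_arm([
  [0.004,0,0,0,0,0,0.05],
  [0.003,0,0,0,0,0,0.05],
])

```text
time: 20.78
tool_pos: [0.4314, -0.2976, 0.0848]
tcp_rot: [-1.57, 0.01, 0.035]
wrist_force: [-10.4, 0.5, 4.8]
width: 0.101
```

Run:
```python
from m import *
for i in range(8):
    p=read_camera("scene"); s=readout.read_state()
    if i%2: print(s["time"],s["tool_pos"],s["wrist_force"],s["width"])
C=cloud(p); h=cv2.cvtColor(p["img"],cv2.COLOR_BGR2HSV)
m=(abs(C[...,0]-.42)<.06)&(abs(C[...,1]+.3)<.04)&(C[...,2]>.062)&(C[...,2]<.1)&(h[...,0]>18)&(h[...,0]<35)&(h[...,1]>120)
print("tab",np.median(C[m],0))
```

```text
20.875 [ 0.4316 -0.2976  0.0849] [-9.3803 -0.7989  4.3509] 0.09769372778507251
20.975 [ 0.4316 -0.2976  0.0849] [-9.208  -0.0392  4.6645] 0.09975912114276579
21.075 [ 0.4316 -0.2976  0.0848] [-9.3406 -0.13    5.798 ] 0.09909138517859506
21.175 [ 0.4316 -0.2976  0.0848] [-8.7052  0.6032  4.6802] 0.10110043489568929
tab [ 0.4343 -0.3139  0.0818]
```

```bash
python3 -c "
from workcell import bot
print(bot.finish_job())"
```

```text
the job is handed in; nothing more can be done
None
```

I've handed the job in. The relay is seated and locked in, and the gripper is holding the dust gate shutter at about half open.

- **Relay:** I lowered it into the pocket until it touched the floor and let go. Its cap's top measured 82–83 mm above the bench, against 82 mm expected, and it was still there at the last check.
- **Lever:** I gripped the knob, swung it round to its stop (about 25 N there) and let go. The picture shows the arm lying over the relay.
- **Shutter:** I gripped the tab and pulled it open. It stood still with the TCP 42 mm from where it was gripped. The camera put the tab about 42 mm from its start, so both are inside the 7 mm allowance. The tool read about 9 N of spring pull.

**Bystanders:**
- **Confirmed in place:** The last scene check showed glue, tape, offcut, screwdriver and hammer within about 10 mm of where they started, within the networks' error.
- **Tin:** The report put it on the socket box, which I took as a false detection. Its position was not re-confirmed.
- **Spare relay:** It read about 20 mm from the first top-camera estimate, and it wasn't correctly found in the first scene picture. I felt no contact with it, as the carried relay passed about 4 cm above it.

The run ended at about 21 s of the 72 s allowed.

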